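Restock the revolving cheese stand and turn it to the customers

ROBOT

A 6-joint arm with a two-finger parallel gripper is mounted at the origin on the work surface. World frame = base frame: x ahead of the robot, y to its left, z up, the work surface at z = 0. Lengths are in m, angles in degrees, forces in N, time in s.
With the tool pointing down it reaches from about 0.4 to 0.825 m from the base axis. Payload 7 kg.
Tool frame: the origin (TCP) lies on the front face of the gripper's body, between the roots of the fingers; the fingertips stand 66 mm ahead of it and the grasp point (between the pads) lies 47 mm ahead of it; z points along the fingers, y is the line along which they close (so a half turn about z gives the same grasp; the last joint's range is limited). The gripper opens to 88 mm and grips with 3 to 60 N. Pads are 19 mm wide; open, the fingers measure 130 mm over their backs; the gripper's body (78 mm by 193 mm) begins 47 mm behind the grasp point.
Start: joints at [89.33, 20.546, 0.682, 0, -70.136, -16.507], TCP at [0.199, 0.645, 0.292] pointing down, gripper open.
Joint ranges: [-176.03, 176.03], [-82.01, 121.73], [-58.28, 71.71], [-173.87, 95.51], [-174.79, -0.11], [-173.66, 173.66]. Speed limits (degrees/s): [136.94, 136.94, 172.46, 180, 180, 180].

INTERFACE

Orientations are given as [roll, pitch, yaw] about the fixed x, y, z axes, in that order (R = Rz(yaw) Ry(pitch) Rx(roll)).
In Python, from plant import ctrl gives the robot as it stands.
- The arm moves only by the tool send_rows, never from a script. Its argument "deltas" is a list of rows, each a list of 2 entries, a list of its own where there are three numbers: the shift along the tool's x, y, z each as a share of 800 mm, from -1 to 1, then the turn about the tool's z as a share of 90 degrees, from -1 to 1. A call has exactly 5 rows; each row is the pose to reach, as a shift and turn from the pose commanded when the call began, along the tool's axes at that moment; what a row does not reach only later rows make up. A row lasts 1/12 s, in which the tool goes at most 41.7 mm and 7.16 degrees, less where a joint would pass 70% of its speed; a pose out of reach is approached as far as the arm can. A call with a number of a shift or a turn outside -1 to 1 is refused whole. A call with a gripper value outside its range is refused whole. "gripper" is the opening, from 0 (shut) to 1 (fully open), set as the call begins (left out, the last holds). The fingers move at their own pace and stop on an object; the grip force is fixed at half the most. Time passes only in rows, so rows that repeat a pose let the fingers close, or fill a call up. It gives the time, the measured TCP pose, the force, the opening and the grip force at its end, in the units of the state.
- ctrl.get_obs(): the state, without advancing time (a new reading comes with each control period).
- ctrl.snapshot(name): name is "scene" or "top" or "wrist"; returns a dict with "color" (400x640x3 uint8, red, green, blue), "vertical_fov" (degrees; the focal length in pixels is half the picture's height over the tangent of half this angle, whatever the lens; pixels are square), "cx", "cy" (the principal point, pixels), "rvec" (rotation vector, rad) and "tvec" (3), from world to camera coordinates, as OpenCV has them. Camera axes: x right, y down, z forward; pixel columns grow to the right and rows downward; lengths in m; the calibration is good to about 2 mm. A picture is of the moment at which its call begins. There is no depth.
- ctrl.close_job(): hands the job in; it is judged then, once.
Trained networks look in a picture, given as the dict that the camera call returned (one of the last four; its "shot" number tells which), for a name from the list of things; names that differ only in an ending like _2 or _b are one class to them, and where a whole thing is asked for, a point or a joint stands for the part that bears it (a point fixed in the world has none). Each returns a list of dicts, best first, with "conf" (0 to 1); they miss things now and then, are a little off and sometimes report something else, mostly with a low value. They report only what shows in the picture. A call takes as long as a camera call. They do not tell look-alikes from the thing itself.
- ctrl.boxes_of(picture, thing): "xy" ([column, row] as shares, 0 to 1, of the picture: columns of its width, rows of its height, amid what is visible of it).
- ctrl.cut_out(picture, thing): "pixels" (400x640 bool, what is visible of it) and "xy" ([column, row] as shares, 0 to 1, of the picture: columns of its width, rows of its height, amid what is visible of it).
The state is a dict: "clock": time; "joint_pos": joint angles; "qvel": joint speeds; "tau": joint torques, N m; "tool_pos": TCP position; "orientation": TCP orientation; "force": force on the tool from outside, world axes, zero at the start; "moment": the same for the moment, N m; "opening": finger opening in m; "gripper_force": force on a finger pad.
Only numpy, scipy, OpenCV 4.12 (cv2) and the standard library are available. Lean on these libraries where they do the work, as an engineer would, in place of code of your own. Each camera call takes 0.05 s, during which the arm holds its last target. There are 200 camera calls.

TASK

Turn the revolving cheese stand, by pushing the pegs on its rim and not the box or lid it carries, until the open box on it faces you. Then lay the oblong block of cheese from the cutting board flat in the box without dropping it, shut the lid fully, and turn the stand by its pegs again until the box faces straight away from you, towards the customers. Don't spin the stand: the round cheese and the wedge on it must stay on, and the other two cheeses on the board stay where they are.

Things in the scene. Friction and masses are not known exactly. Their poses are not given: they have to be found in the camera images.
- foot: steel foot of the revolving stand, fixed on the counter. Origin on the counter, on the stand's vertical turning axis; its axes are those of the robot's base (x away from the robot, towards the customers)
- disc_top (a point): centre of the top of the stand's wooden disc, 260 mm across and 20 mm thick, top 62 mm above the counter. A round cheese and a wedge stand loose on it, opposite the box. Its x axis points straight away from the box
- peg (a point): middle of the bare length of one of the stand's eight equal round wooden pegs, 14 mm thick, that stick out level from the rim, one every 45 degrees, 53 mm above the counter, from 130 to 175 mm off the axis. The box lies midway between two pegs; this is the one 22.5 degrees clockwise (from above) of the direction opposite the box
- stand (a joint): angle in rad through which the stand has been turned since the start, growing anticlockwise seen from above. No stops within 2 turns either way; it turns with 1 to 2 N pushed sideways at a peg and stops by itself within a few degrees once no longer pushed
- box: open wooden box fixed on the disc, 90 mm (its x) by 110 mm (its y) outside, 36 mm tall, walls and floor 4 mm (inner floor 66 mm, rim 98 mm above the counter). Origin at the centre of its underside, 65 mm from the stand's axis. Its x axis points to the stand's axis, its -x side is its front: the box faces the way the line from the stand's axis to the box points
- lid (a joint): angle in rad of the box's lid: 0 shut, 1.57 upright, 2.1 fully open, leaning towards the stand's axis. Clear panel in a wooden frame, 110 mm wide, 100 mm from hinge to free edge, 6 mm thick; when shut it lies on the rim and overhangs the front by 10 mm. Stiff hinge: it stays where it is left; 2 N at the free edge moves it
- lid_hinge (a point): middle of the lid's hinge line, along the box's rim on the side of the stand's axis (box x = +45 mm, 36.5 mm above the box's underside), in the plane of the lid's underside
- lid_edge (a point): middle of the lid's free edge (half-way through its thickness)
- block_mid (a point): centre of the oblong block of cheese, loose on the cutting board: 60 mm (its x) by 34 mm (its y) by 26 mm tall, about 60 g, pale with plain flat sides, the only rectangular one; the top of the board is 18 mm above the counter
- stand_round: small round cheese, 68 mm across, 36 mm tall, loose on the stand; origin at the centre of its underside (62 mm above the counter)
- stand_wedge: cheese wedge, 85 mm long, 34 mm tall, loose on the stand; origin under its middle
- board_round: small round cheese, 64 mm across, 34 mm tall, loose on the cutting board; origin at the centre of its underside
- board_wedge: cheese wedge, 80 mm long, 30 mm tall, loose on the cutting board; origin under its middle
Not all that is in view belongs to the job. What is shaped like the stand_round but purple, red or turquoise is not meant.

How it is judged (in metres and radians):
On the way, in this order (a step that is already met when the one before it is completed fails the run):
1. the stand is turned until the box faces the robot (within 17 degrees) and stands still (x of box in the frame of foot below -0.03 m and y of box in the frame of foot between -0.0192 and 0.0192 m and velocity of joint stand between -0.08 and 0.08 rad/s), for 0.2 s.
2. the block of cheese lies flat in the box, let go (x of block_mid in the frame of box between -0.03 and 0.03 m and y of block_mid in the frame of box between -0.042 and 0.042 m and z of block_mid in the frame of box between 0.012 and 0.023 m and angle between block_mid's own z axis and vertical below 0.2 rad and contact force between the fingers and block below 0.1 N), for 0.2 s.
3. the lid is shut over it (value of joint lid below 0.08 rad and x of block_mid in the frame of box between -0.03 and 0.03 m and y of block_mid in the frame of box between -0.042 and 0.042 m and z of block_mid in the frame of box between 0.012 and 0.023 m and angle between block_mid's own z axis and vertical below 0.2 rad), for 0.2 s.
4. the stand is turned until the box faces the customers (within 12 degrees) and stands still (x of box in the frame of foot above 0.03 m and y of box in the frame of foot between -0.0135 and 0.0135 m and velocity of joint stand between -0.08 and 0.08 rad/s), for 0.2 s.
At the end, for the whole second after the job is handed in: the box faces straight away from the robot within 12 degrees, the stand is still, the block lies flat inside the box, the lid is shut (within 0.08 rad), and the round cheese and the wedge are still standing on the disc (all of step 3 and all of step 4 and contact force between the fingers and block below 0.1 N and not (height (world z) of stand_round below 0.05 m or angle between stand_round's own z axis and vertical above 0.6 rad) and not (height (world z) of stand_wedge below 0.05 m or angle between stand_wedge's own z axis and vertical above 0.6 rad)); the robot touches nothing.
It fails at once if the stand is turned by the box or its lid instead of the pegs (contact force between the fingers and box above 1 N and (velocity of joint stand above 0.4 rad/s or velocity of joint stand below -0.4 rad/s)).
It fails at once if the stand is spun (faster than 5 rad/s) (velocity of joint stand above 5 rad/s or velocity of joint stand below -5 rad/s).
It fails at once if the block is dropped (falls 25 mm or more) (contact force between the fingers and block below 0.1 N and linear speed of block above 0.7 m/s).
It fails at once if the round cheese or the wedge on the stand falls over or off ((height (world z) of stand_round below 0.05 m or angle between stand_round's own z axis and vertical above 0.6 rad) or (height (world z) of stand_wedge below 0.05 m or angle between stand_wedge's own z axis and vertical above 0.6 rad)).
It fails at once if another cheese on the board is moved by more than 40 mm (distance of any of board_round, board_wedge from where it was at the start of the episode above 0.04 m).
It also fails if it takes over 72 s, if anything falls off the work surface, if the arm or the gripper's body presses on something with over 40 N, if the wrist force passes 120 N, or if a joint passes its speed limit or range.

## Working session

There is one attempt and no reset: what is moved stays moved. The work goes in short steps, Python scripts to look and compute and a tool call to move; the robot and the scene stay as the last step left them, time stands still between calls to the robot, and variables do not carry over. Pictures are saved under pics/ and viewed, at most 10 in all, crops included, and the job is handed in when it is done.

Besides the shell and the picture viewer there is one more tool, called by a JSON object that holds its "api" and its "payload". send_rows: Moves the arm, as the interface text tells. Shift numbers are shares of 800 mm and turn numbers shares of 90 degrees, none past 1 either way. Its arguments: {"type":"object","properties":{"deltas":{"type":"array","items":{"type":"array"}},"gripper":{"type":"number"}},"required":["deltas"]}

```bash
ls; mkdir -p pics; cat > h.py <<'E'
import numpy as np, cv2
from plant import ctrl
from scipy.spatial.transform import Rotation as R
def K(p):
    f=200/np.tan(np.radians(p["vertical_fov"])/2); return np.array([[f,0,p["cx"]],[0,f,p["cy"]],[0,0,1.]])
def ray(p,uv,z):
    M=cv2.Rodrigues(np.array(p["rvec"],float))[0]; t=np.array(p["tvec"],float).ravel()
    c=-M.T@t; d=M.T@np.linalg.inv(K(p))@np.array([uv[0],uv[1],1.]); return c+d*(z-c[2])/d[2]
def proj(p,X):
    return cv2.projectPoints(np.array(X,float).reshape(-1,3),np.array(p["rvec"],float),np.array(p["tvec"],float),K(p),None)[0].reshape(-1,2)
def save(p,n): cv2.imwrite("pics/"+n,p["color"][:,:,::-1])
E
python3 - <<'E'
from h import *
o=ctrl.get_obs(); print(o["tool_pos"],o["orientation"],o["clock"])
s={}
for n in("scene","top"):
    p=ctrl.snapshot(n); s[n]=p; save(p,n+"0.png")
    M=cv2.Rodrigues(np.array(p["rvec"],float))[0]; print(n,p["vertical_fov"],-M.T@np.ravel(p["tvec"]),M[2])
    for th,z in [("foot",.04),("disc_top",.062),("box",.08),("peg",.053),("lid",.15),("lid_edge",.15),("block_mid",.031),("stand_round",.098),("stand_wedge",.09),("board_round",.05),("board_wedge",.048)]:
        for d in ctrl.boxes_of(p,th)[:3]:
            uv=np.array(d["xy"])*[640,400]; print(th,uv.round(),round(d["conf"],2),ray(p,uv,z).round(3))
E
```

```text
pics
[0.19923867 0.64453767 0.29123985] [ 1.79907462e+02 -7.86255665e-03 -1.71826489e+01] 0.0
scene 42.72439689007126 [1.57941522 0.44364702 0.91433046] [-0.7603515  -0.30011081 -0.57602005]
foot [350. 244.] 0.57 [0.569 0.152 0.04 ]
foot [243. 194.] 0.5 [ 0.447 -0.228  0.04 ]
disc_top [351. 248.] 0.95 [0.607 0.166 0.062]
peg [348. 243.] 0.62 [0.583 0.15  0.053]
lid [350. 212.] 0.89 [0.577 0.15  0.15 ]
lid_edge [349. 212.] 0.91 [0.575 0.148 0.15 ]
lid_edge [350. 242.] 0.61 [0.69  0.187 0.15 ]
block_mid [197. 205.] 0.75 [ 0.535 -0.339  0.031]
block_mid [210. 230.] 0.2 [ 0.629 -0.24   0.031]
stand_round [371. 199.] 0.86 [0.43  0.168 0.098]
stand_round [263. 228.] 0.63 [ 0.648 -0.06   0.098]
stand_round [279. 206.] 0.58 [ 0.544 -0.06   0.098]
stand_wedge [315. 234.] 0.93 [0.616 0.07  0.09 ]
stand_wedge [355. 233.] 0.34 [0.578 0.167 0.09 ]
board_round [242. 195.] 0.69 [ 0.465 -0.222  0.05 ]
board_wedge [212. 228.] 0.84 [ 0.635 -0.227  0.048]
top 43.54187017795418 [0.32181052 0.00977537 1.36207582] [ 0.15294649 -0.01273252 -0.98815245]
disc_top [253. 181.] 0.68 [0.575 0.155 0.062]
box [238. 174.] 0.94 [0.589 0.195 0.08 ]
peg [255. 185.] 0.73 [0.566 0.152 0.053]
lid [254. 176.] 0.64 [0.571 0.145 0.15 ]
lid_edge [255. 176.] 0.76 [0.57  0.143 0.15 ]
block_mid [437. 200.] 0.82 [ 0.542 -0.338  0.031]
block_mid [256. 184.] 0.28 [0.573 0.152 0.031]
stand_round [167. 194.] 0.91 [0.53  0.368 0.098]
stand_round [260. 277.] 0.8 [0.325 0.125 0.098]
stand_round [271. 207.] 0.73 [0.503 0.105 0.098]
stand_wedge [285. 169.] 0.9 [0.603 0.071 0.09 ]
board_round [404. 240.] 0.61 [ 0.429 -0.245  0.05 ]
board_wedge [402. 164.] 0.73 [ 0.634 -0.241  0.048]
board_wedge [256. 176.] 0.53 [0.591 0.15  0.048]
```

View pics/top0.png

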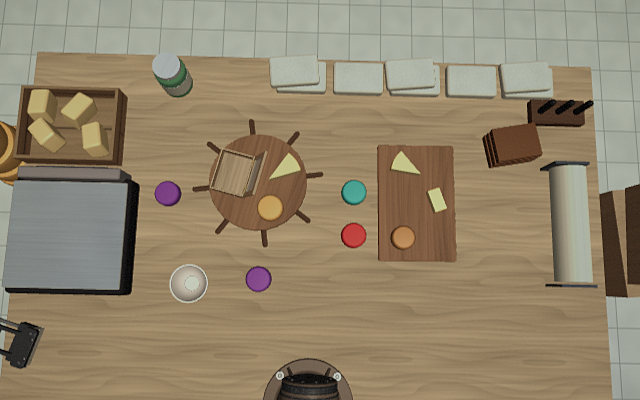

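View pics/scene0.png

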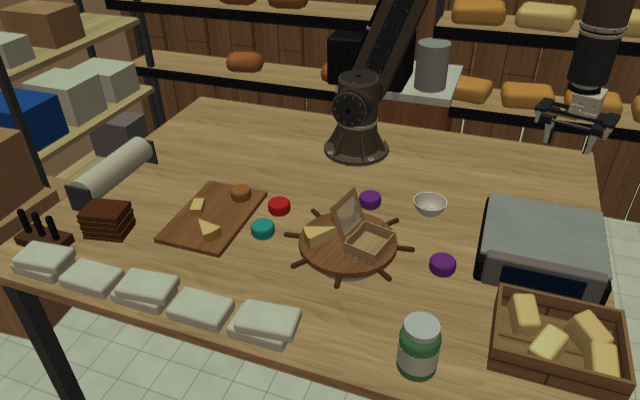

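The top view shows the stand around (257,182), with the box to its upper left and its lid open, leaning right. The block is at (437,200) on the board. Things that could be mistaken for it:
- the board wedge at (402,164)
- the board round at (403,238)
- the cheese pieces in the crate at about (65,120)
- the stand wedge at (285,169)

The loose rectangle on the board at (437,200) is the one that fits the description. I'll check it in a crop.

```bash
python3 - <<'E'
from h import *
p=ctrl.snapshot("top")
c=p["color"][:,:,::-1]
a=cv2.resize(c[115:250,185:330],None,fx=4,fy=4,interpolation=cv2.INTER_CUBIC)
b=cv2.resize(c[140:265,375:460],None,fx=2.5,fy=2.5,interpolation=cv2.INTER_CUBIC)[:540,:215]
im=np.zeros((540,800,3),np.uint8); im[:,:580]=a; im[:b.shape[0],580:580+b.shape[1]]=b
cv2.imwrite("pics/crop1.png",im)
for n in ("top","scene"):
    p=ctrl.snapshot(n)
    for th in("block_mid","box","disc_top","lid"):
        for d in ctrl.cut_out(p,th)[:1]:
            m=d["pixels"]; r=cv2.minAreaRect(np.argwhere(m)[:,::-1].astype(np.float32)); bx=cv2.boxPoints(r)
            z={"block_mid":.044,"box":.098,"disc_top":.062,"lid":.15}[th]
            print(n,th,d["conf"],m.sum(),bx.round(1).tolist(),[ray(p,q,z)[:2].round(3).tolist() for q in bx], np.array(d["xy"])*[640,400])
E
```

```text
top block_mid 0.61 354 [[424.3999938964844, 192.39999389648438], [438.8999938964844, 186.8000030517578], [447.29998779296875, 208.60000610351562], [432.79998779296875, 214.10000610351562]] [[0.56, -0.302], [0.576, -0.341], [0.517, -0.362], [0.501, -0.323]] [437.632 200.08 ]
top disc_top 0.84 7315 [[182.0, 225.3000030517578], [214.1999969482422, 108.80000305175781], [331.29998779296875, 141.1999969482422], [299.1000061035156, 257.70001220703125]] [[0.453, 0.336], [0.771, 0.269], [0.689, -0.049], [0.377, 0.029]] [257.216 181.88 ]
top lid 0.77 513 [[241.0, 197.0], [257.0, 149.0], [268.3999938964844, 152.8000030517578], [252.39999389648438, 200.8000030517578]] [[0.517, 0.174], [0.639, 0.14], [0.63, 0.111], [0.509, 0.146]] [256.128 174.92 ]
scene block_mid 0.51 238 [[190.0, 198.0], [204.0, 198.0], [204.0, 216.0], [190.0, 216.0]] [[0.523, -0.368], [0.51, -0.328], [0.59, -0.28], [0.603, -0.319]] [196.992 206.2  ]
scene box 0.67 2698 [[313.8999938964844, 220.0], [352.29998779296875, 185.0], [402.0, 239.5], [363.6000061035156, 274.5]] [[0.572, 0.051], [0.377, 0.098], [0.576, 0.288], [0.73, 0.233]] [355.52 234.92]
scene disc_top 0.75 5980 [[271.6000061035156, 232.89999389648438], [372.3999938964844, 175.6999969482422], [421.20001220703125, 261.70001220703125], [320.5, 318.8999938964844]] [[0.618, -0.053], [0.253, 0.127], [0.601, 0.345], [0.859, 0.173]] [348.288 245.68 ]
scene lid 0.6 1094 [[325.70001220703125, 196.10000610351562], [354.20001220703125, 186.60000610351562], [369.5, 232.5], [341.0, 242.0]] [[0.528, 0.069], [0.46, 0.127], [0.639, 0.219], [0.695, 0.166]] [349.632 211.28 ]
```

View pics/crop1.png

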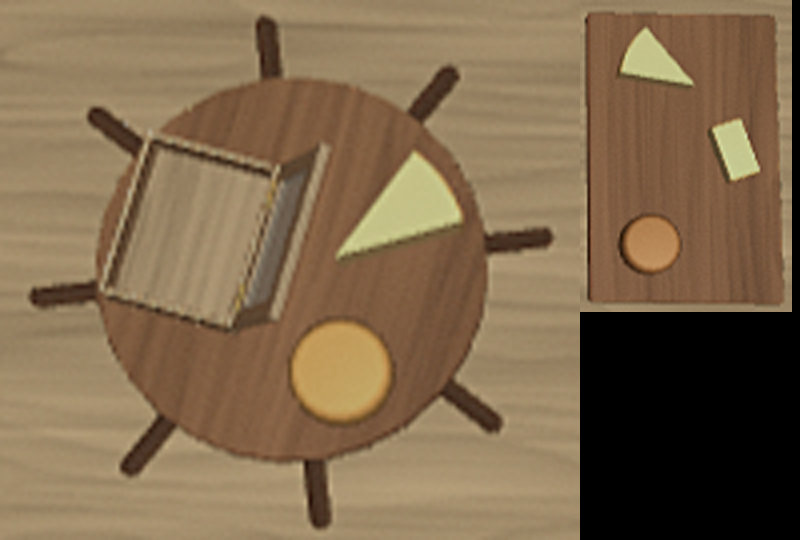

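The crop shows all eight pegs, and the block is a plain rectangle apart from the other board cheeses. I'll fit the stand's centre and angle from the peg tips.

```bash
python3 - <<'E'
from h import *
p=ctrl.snapshot("top")
t=np.array([(266,20),(453,72),(549,237),(497,427),(320,525),(127,470),(33,297),(92,113)])/4+[184.9,114.9]
X=np.array([ray(p,q,.053)[:2] for q in t]); c=X.mean(0); d=X-c
print("c",c.round(4),np.hypot(*d.T).round(4))
a=np.degrees(np.arctan2(d[:,1],d[:,0]))%360; print(a.round(1)); print("base",(((a+22.5)%45).mean()))
b=np.array([(152,133),(278,172),(232,328),(105,293)])/4+[184.9,114.9]
B=np.array([ray(p,q,.098)[:2] for q in b]); m=B.mean(0); print(B.round(3),m, np.hypot(*(m-c)),np.degrees(np.arctan2(*(m-c)[::-1])))
k=np.array([(710,130),(741,119),(760,172),(732,181)],float); k=(k-[580,0])/2.5+[374.8,139.8]
Q=np.array([ray(p,q,.044)[:2] for q in k]); print(Q.round(3),Q.mean(0).round(3),np.linalg.norm(Q-np.roll(Q,1,0),axis=1))
e=Q[2]+Q[3]-Q[0]-Q[1]; print(np.degrees(np.arctan2(e[1],e[0])))
for th in ("stand_round",):
    for d in ctrl.boxes_of(p,th): print(ray(p,np.array(d["xy"])*[640,400],.098))
E
```

```text
c [0.5751 0.1439] [0.1719 0.1715 0.1719 0.1726 0.1719 0.1713 0.1721 0.172 ]
[  8.2 323.1 278.4 233.3 188.3 143.3  98.1  53.6]
base 30.785834157120604
[[0.653 0.234]
 [0.629 0.151]
 [0.526 0.176]
 [0.547 0.258]] [0.58870947 0.20477433] 0.06236263482339516 77.40884710321527
[[ 0.561 -0.308]
 [ 0.574 -0.342]
 [ 0.517 -0.361]
 [ 0.507 -0.331]] [ 0.54  -0.335] [0.05924243 0.03595564 0.06028603 0.03191672]
-159.23001042255007
[ 0.55579226 -0.11020238  0.098     ]
[ 0.4328597  -0.09992972  0.098     ]
[0.32025497 0.13500035 0.098     ]
[0.53295486 0.36999675 0.098     ]
[0.50308487 0.11258507 0.098     ]
[0.60156106 0.07202532 0.098     ]
```

Fit: stand centre (0.575, 0.144), peg circle radius about 172 mm, box direction 75.8°. So it needs about +104° anticlockwise to face the robot. I'll straddle the peg at −36.7° and carry it round the circle.

{"api": "send_rows", "payload": {"deltas": [[[0.041,0.026,0],0],[[0.082,0.053,0],0],[[0.123,0.079,0],0],[[0.164,0.105,0],0],[[0.205,0.132,0],0]], "gripper": 0.3}}

```text
clock: 2.27
tool_pos: [0.3256, 0.4942, 0.2923]
orientation: [-180.0, -0.0, -17.1]
force: [0.7, 0.3, 0.1]
opening: 0.0596
gripper_force: 0.0
```

{"api": "send_rows", "payload": {"deltas": [[[0.041,0.026,0],0],[[0.082,0.053,0],0],[[0.123,0.079,0],0],[[0.164,0.105,0],0],[[0.205,0.132,0],0]]}}

```text
clock: 2.68
tool_pos: [0.4513, 0.3447, 0.2926]
orientation: [-180.0, -0.0, -17.2]
force: [-0.1, 0.7, -0.7]
opening: 0.0288
gripper_force: 0.0
```

{"api": "send_rows", "payload": {"deltas": [[[0.041,0.026,0],0],[[0.082,0.053,0],0],[[0.123,0.079,0],0],[[0.164,0.105,0],0],[[0.205,0.132,0],0]]}}

```text
clock: 3.1
tool_pos: [0.5769, 0.1953, 0.2925]
orientation: [-180.0, -0.0, -17.2]
force: [0.5, 0.3, -0.1]
opening: 0.0267
gripper_force: 0.0
```

{"api": "send_rows", "payload": {"deltas": [[[0.041,0.026,0],0],[[0.082,0.053,0],0],[[0.123,0.079,0],0],[[0.164,0.105,0],0],[[0.205,0.132,0],0]]}}

```text
clock: 3.52
tool_pos: [0.7024, 0.046, 0.2923]
orientation: [-180.0, -0.0, -17.2]
force: [1.4, 1.2, 0.2]
opening: 0.0262
gripper_force: 0.0
```

{"api": "send_rows", "payload": {"deltas": [[[0,0,0],0.07],[[0,0,0],0.14],[[0,0,0],0.2],[[0,0,0],0.217],[[0,0,0],0.217]]}}

```text
clock: 3.93
tool_pos: [0.7014, 0.0473, 0.2919]
orientation: [180.0, 0.0, -36.8]
force: [-0.2, 0.5, 0.2]
opening: 0.0262
gripper_force: 0.0
```

```bash
cat >> h.py <<'E'
def plan(x,y,z,yaw):
    o=ctrl.get_obs(); r=R.from_euler("xyz",o["orientation"],degrees=True)
    d=r.inv().apply(np.array([x,y,z])-o["tool_pos"])/.8
    dy=(yaw-o["orientation"][2]+180)%360-180
    print("t",round(o["clock"],2),"tcp",np.round(o["tool_pos"],4),"rpy",np.round(o["orientation"],2),"open",round(o["opening"],4),"F",np.round(o["force"],1))
    print("shift",d.round(4),"turn(world yaw) share",round(dy/90,3),"|mm|",round(np.linalg.norm(d)*800))
E
python3 -c "
from h import *
plan(.7033,.0484,.109,-36.7)"
```

```text
t 3.93 tcp [0.7014 0.0473 0.2919] rpy [ 1.7998e+02  1.0000e-02 -3.6800e+01] open 0.0262 F [-0.2  0.5  0.2]
shift [ 0.0011 -0.0026  0.2287] turn(world yaw) share 0.001 |mm| 183
```

{"api": "send_rows", "payload": {"deltas": [[[0.001,-0.0026,0.046],0],[[0.001,-0.0026,0.092],0],[[0.001,-0.0026,0.138],0],[[0.001,-0.0026,0.184],0],[[0.001,-0.0026,0.2287],0]]}}

```text
clock: 4.35
tool_pos: [0.703, 0.0489, 0.1078]
orientation: [-180.0, -0.0, -36.6]
force: [-0.2, -0.0, -0.0]
opening: 0.0262
gripper_force: 0.0
```

{"api": "send_rows", "payload": {"deltas": [[[-0.0001,-0.007,0],-0.0222],[[-0.0008,-0.0174,0],-0.0556],[[-0.0025,-0.0313,0],-0.1],[[-0.0059,-0.0484,0],-0.1556],[[-0.0109,-0.0651,0],-0.2111]]}}

```text
clock: 4.77
tool_pos: [0.7272, 0.0955, 0.1086]
orientation: [179.9, 0.1, -17.4]
force: [-0.7, -1.8, -1.1]
opening: 0.0263
gripper_force: 0.8
```

```bash
python3 -c "
from h import *
a=np.radians(-36.7+19)
plan(.575+.16*np.cos(a),.144+.16*np.sin(a),.109,-17.7)
p=ctrl.snapshot('top')
c=p['color'][:,:,::-1]
cv2.imwrite('pics/t1.png',cv2.resize(c[105:260,175:335],None,fx=3.5,fy=3.5,interpolation=cv2.INTER_CUBIC))"
```

```text
t 4.77 tcp [0.7272 0.0955 0.1086] rpy [ 1.7993e+02  7.0000e-02 -1.7410e+01] open 0.0263 F [-0.7 -1.8 -1.1]
shift [ 0.0004  0.0001 -0.0006] turn(world yaw) share -0.003 |mm| 1
```

View pics/t1.png

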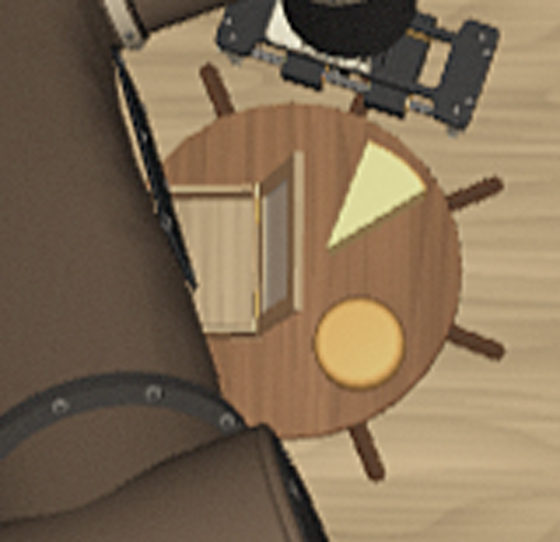

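The stand is turning: the box now faces left, at crop position (215,260), the cheeses are in place and the force is small. I'll carry on.

{"api": "send_rows", "payload": {"deltas": [[[-0.0008,-0.0174,0],-0.0556],[[-0.003,-0.0347,0],-0.1111],[[-0.0068,-0.0518,0],-0.1667],[[-0.0121,-0.0684,0],-0.2222],[[-0.0187,-0.0845,0],-0.2778]]}}

```text
clock: 5.23
tool_pos: [0.7339, 0.1649, 0.109]
orientation: [180.0, -0.0, 7.6]
force: [0.8, -1.0, -1.0]
opening: 0.0264
gripper_force: 0.9
```

{"api": "send_rows", "payload": {"deltas": [[[-0.0008,-0.0174,0],-0.0556],[[-0.003,-0.0347,0],-0.1111],[[-0.0068,-0.0518,0],-0.1667],[[-0.0121,-0.0684,0],-0.2222],[[-0.0187,-0.0845,0],-0.2778]]}}

```text
clock: 5.65
tool_pos: [0.7106, 0.2304, 0.1093]
orientation: [180.0, -0.0, 32.6]
force: [2.1, -2.5, -1.2]
opening: 0.0262
gripper_force: 0.9
```

{"api": "send_rows", "payload": {"deltas": [[[-0.0008,-0.0174,0],-0.0556],[[-0.003,-0.0347,0],-0.1111],[[-0.0068,-0.0518,0],-0.1667],[[-0.0121,-0.0684,0],-0.2222],[[-0.0187,-0.0845,0],-0.2778]]}}

```text
clock: 6.07
tool_pos: [0.6617, 0.2798, 0.1095]
orientation: [179.9, -0.1, 57.6]
force: [1.9, -0.2, -1.5]
opening: 0.0261
gripper_force: 0.9
```

{"api": "send_rows", "payload": {"deltas": [[[-0.0005,-0.014,0],-0.0444],[[-0.0017,-0.0261,0],-0.0833],[[-0.003,-0.0347,0],-0.1111],[[-0.0044,-0.0416,0],-0.1333],[[-0.0044,-0.0416,0],-0.1333]]}}

```text
clock: 6.48
tool_pos: [0.6309, 0.2947, 0.1096]
orientation: [180.0, -0.0, 69.5]
force: [-0.6, -0.3, 0.1]
opening: 0.0266
gripper_force: 0.0
```

```bash
python3 -c "
from h import *
a=np.radians(-36.7+106)
plan(.575+.16*np.cos(a),.144+.16*np.sin(a),.109,69.3)
p=ctrl.snapshot('top')
c=p['color'][:,:,::-1]
cv2.imwrite('pics/t2.png',cv2.resize(c[105:260,175:335],None,fx=3.5,fy=3.5,interpolation=cv2.INTER_CUBIC))"
```

```text
t 6.48 tcp [0.6309 0.2947 0.1096] rpy [ 1.7999e+02 -3.0000e-02  6.9480e+01] open 0.0266 F [-0.6 -0.3  0.1]
shift [-0.0009  0.0012  0.0007] turn(world yaw) share -0.002 |mm| 1
```

View pics/t2.png

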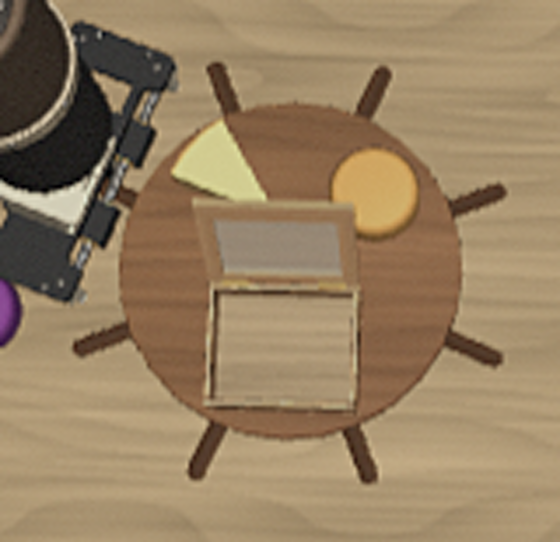

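The box faces the robot: its front edge is at the bottom, crop row 410, and both cheeses are still on. I'll lift off and go to the block.

{"api": "send_rows", "payload": {"deltas": [[[0,0.002,-0.02],0],[[0,0.002,-0.066],0],[[0,0.002,-0.116],0],[[0,0.002,-0.166],0],[[0,0.002,-0.21],0]]}}

```text
clock: 6.95
tool_pos: [0.6336, 0.293, 0.2801]
orientation: [179.9, -0.0, 69.2]
force: [1.2, 0.8, 0.2]
opening: 0.0261
gripper_force: 0.0
```

{"api": "send_rows", "payload": {"deltas": [[[-0.039,0.008,0],0],[[-0.078,0.017,0],0],[[-0.117,0.025,0],0],[[-0.156,0.034,0],0],[[-0.194,0.042,0],0]], "gripper": 0.7}}

```text
clock: 7.37
tool_pos: [0.6094, 0.1346, 0.2774]
orientation: [180.0, -0.0, 69.2]
force: [-0.1, -0.7, -1.0]
opening: 0.0543
gripper_force: 0.0
```

{"api": "send_rows", "payload": {"deltas": [[[-0.039,0.008,0],0],[[-0.078,0.017,0],0],[[-0.117,0.025,0],0],[[-0.156,0.034,0],0],[[-0.194,0.042,0],0]]}}

```text
clock: 7.78
tool_pos: [0.5859, -0.0226, 0.2775]
orientation: [180.0, -0.0, 69.2]
force: [-0.1, -0.2, 0.2]
opening: 0.0612
gripper_force: 0.0
```

{"api": "send_rows", "payload": {"deltas": [[[-0.039,0.008,0],0],[[-0.078,0.017,0],0],[[-0.117,0.025,0],0],[[-0.156,0.034,0],0],[[-0.194,0.042,0],0]]}}

```text
clock: 8.2
tool_pos: [0.5623, -0.1797, 0.2775]
orientation: [180.0, -0.0, 69.2]
force: [0.7, -0.0, 0.2]
opening: 0.0611
gripper_force: 0.0
```

{"api": "send_rows", "payload": {"deltas": [[[-0.039,0.008,0],0],[[-0.078,0.017,0],0],[[-0.117,0.025,0],0],[[-0.156,0.034,0],0],[[-0.194,0.042,0],0]]}}

```text
clock: 8.62
tool_pos: [0.5388, -0.3368, 0.2774]
orientation: [180.0, 0.0, 69.2]
force: [0.4, -0.8, 0.0]
opening: 0.0615
gripper_force: 0.0
```

{"api": "send_rows", "payload": {"deltas": [[[0,0,0],0.07],[[0,0,0],0.14],[[0,0,0],0.21],[[0,0,0],0.28],[[0,0,0],0.35]]}}

```text
clock: 9.03
tool_pos: [0.5391, -0.3354, 0.2771]
orientation: [-180.0, 0.0, 37.4]
force: [0.1, 0.5, -0.9]
opening: 0.0616
gripper_force: 0.0
```

{"api": "send_rows", "payload": {"deltas": [[[0,0,0],0.07],[[0,0,0],0.14],[[0,0,0],0.187],[[0,0,0],0.187],[[0,0,0],0.187]]}}

```text
clock: 9.45
tool_pos: [0.5392, -0.3351, 0.2772]
orientation: [-180.0, 0.0, 21.1]
force: [-0.8, 0.8, -0.3]
opening: 0.0613
gripper_force: 0.0
```

```bash
python3 - <<'E'
from h import *
plan(.540,-.335,.0885,21)
p=ctrl.snapshot("top")
t=np.array([(213,67),(385,72),(503,188),(499,360),(371,479),(193,475),(77,350)])/3.5+[174.9,104.9]
X=np.array([ray(p,q,.053)[:2] for q in t]); d=X-[.575,.144]
a=np.degrees(np.arctan2(d[:,1],d[:,0]))%360; print(a.round(1),((a)%45).mean(),np.hypot(*d.T).round(3))
w=ctrl.snapshot("wrist"); save(w,"w1.png")
o=ctrl.cut_out(w,"block_mid")
for d in o[:2]:
    q=cv2.boxPoints(cv2.minAreaRect(np.argwhere(d["pixels"])[:,::-1].astype(np.float32)))
    Q=np.array([ray(w,u,.044)[:2] for u in q]); e=Q-np.roll(Q,1,0); L=np.linalg.norm(e,axis=1); k=L.argmax()
    print(d["conf"],q.round().tolist(),Q.mean(0).round(4),L.round(4),np.degrees(np.arctan2(e[k,1],e[k,0]))%180)
E
```

```text
t 9.45 tcp [ 0.5392 -0.3351  0.2772] rpy [-180.      0.     21.05] open 0.0613 F [-0.8  0.8 -0.3]
shift [9.000e-04 2.000e-04 2.359e-01] turn(world yaw) share -0.001 |mm| 189
[ 22.8 337.  292.9 247.7 202.7 157.2 112.6] 22.56736836233199 [0.171 0.171 0.173 0.173 0.171 0.171 0.171]
0.87 [[300.0, 151.0], [332.0, 151.0], [332.0, 211.0], [300.0, 211.0]] [ 0.542  -0.3329] [0.0635 0.0325 0.0635 0.0341] 20.288700904571453
```

View pics/w1.png

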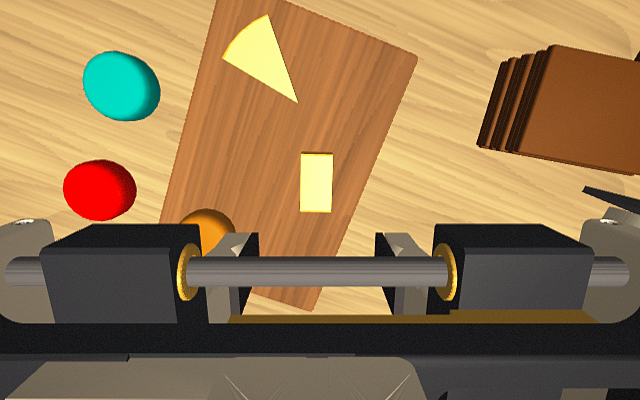

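The wrist view confirms the pale rectangle at (316,181), square to the fingers and with no neighbour close by. The stand's angle fits a box direction of 180.1°. I'll grasp the block.

{"api": "send_rows", "payload": {"deltas": [[[0.0026,-0.0004,0.05],0],[[0.0026,-0.0004,0.1],0],[[0.0026,-0.0004,0.15],0],[[0.0026,-0.0004,0.195],0],[[0.0026,-0.0004,0.215],0]]}}

```text
clock: 10.02
tool_pos: [0.5387, -0.3328, 0.1002]
orientation: [-179.8, 0.3, 21.0]
force: [-1.3, 0.6, -1.0]
opening: 0.0613
gripper_force: 0.0
```

{"api": "send_rows", "payload": {"deltas": [[[0,0,0.015],0],[[0,0,0.021],0],[[0,0,0.021],0],[[0,0,0.021],0],[[0,0,0.021],0]]}}

```text
clock: 10.43
tool_pos: [0.5422, -0.3341, 0.0902]
orientation: [179.9, -0.1, 21.0]
force: [-0.6, 0.2, 0.3]
opening: 0.061
gripper_force: 0.0
```

{"api": "send_rows", "payload": {"deltas": [[[0,0,0],0],[[0,0,0],0],[[0,0,0],0],[[0,0,0],0],[[0,0,0],0]], "gripper": 0}}

```text
clock: 10.85
tool_pos: [0.5412, -0.3338, 0.0887]
orientation: [180.0, -0.0, 21.0]
force: [-0.2, 1.1, 3.7]
opening: 0.0339
gripper_force: 30.6
```

{"api": "send_rows", "payload": {"deltas": [[[0,0,0],0],[[0,0,0],0],[[0,0,0],0],[[0,0,0],0],[[0,0,0],0]]}}

```text
clock: 11.27
tool_pos: [0.5412, -0.3338, 0.0887]
orientation: [180.0, -0.0, 21.0]
force: [-1.2, 1.1, 5.5]
opening: 0.0338
gripper_force: 29.9
```

{"api": "send_rows", "payload": {"deltas": [[[0,0,-0.02],0],[[0,0,-0.05],0],[[0,0,-0.1],0],[[0,0,-0.15],0],[[0,0,-0.18],0]]}}

```text
clock: 11.68
tool_pos: [0.542, -0.3343, 0.2363]
orientation: [179.8, -0.1, 21.0]
force: [1.4, -0.8, -0.7]
opening: 0.0338
gripper_force: 29.9
```

{"api": "send_rows", "payload": {"deltas": [[[0,0,-0.03],0.05],[[0,0,-0.06],0.1],[[0,0,-0.075],0.17],[[0,0,-0.075],0.22],[[0,0,-0.075],0.233]]}}

```text
clock: 12.1
tool_pos: [0.5413, -0.3338, 0.293]
orientation: [180.0, -0.1, -0.2]
force: [0.3, 0.7, -1.6]
opening: 0.0337
gripper_force: 29.9
```

```bash
python3 -c "
from h import *
plan(.506,.144,.292,0)"
```

```text
t 12.1 tcp [ 0.5413 -0.3338  0.293 ] rpy [ 1.7999e+02 -9.0000e-02 -2.3000e-01] open 0.0337 F [ 0.3  0.7 -1.6]
shift [-0.0466 -0.597   0.0012] turn(world yaw) share 0.003 |mm| 479
```

{"api": "send_rows", "payload": {"deltas": [[[-0.003,-0.035,0],0],[[-0.006,-0.075,0],0],[[-0.009,-0.117,0],0],[[-0.012,-0.16,0],0],[[-0.0155,-0.199,0],0]]}}

```text
clock: 12.52
tool_pos: [0.528, -0.173, 0.2911]
orientation: [-180.0, 0.1, 0.1]
force: [0.8, -0.2, -0.0]
opening: 0.0338
gripper_force: 29.9
```

{"api": "send_rows", "payload": {"deltas": [[[-0.003,-0.04,0],0],[[-0.006,-0.08,0],0],[[-0.009,-0.12,0],0],[[-0.012,-0.16,0],0],[[-0.0155,-0.199,0],0]]}}

```text
clock: 12.93
tool_pos: [0.5156, -0.0138, 0.2914]
orientation: [180.0, 0.1, 0.1]
force: [0.6, 0.7, -0.5]
opening: 0.034
gripper_force: 29.9
```

{"api": "send_rows", "payload": {"deltas": [[[-0.003,-0.05,0],0],[[-0.006,-0.1,0],0],[[-0.009,-0.145,0],0],[[-0.012,-0.18,0],0],[[-0.0155,-0.199,0],0]]}}

```text
clock: 13.35
tool_pos: [0.5034, 0.1466, 0.2914]
orientation: [180.0, 0.1, 0.2]
force: [-0.3, 0.1, -0.1]
opening: 0.0339
gripper_force: 29.9
```

{"api": "send_rows", "payload": {"deltas": [[[0,0,0],0],[[0,0,0],0],[[0,0,0],0],[[0,0,0],0],[[0,0,0],0]]}}

```text
clock: 13.77
tool_pos: [0.504, 0.143, 0.2922]
orientation: [180.0, 0.0, -0.1]
force: [-0.2, 0.8, -0.7]
opening: 0.0338
gripper_force: 29.9
```

```bash
python3 -c "
from h import *
plan(.506,.144,.1375,0)
p=ctrl.snapshot('scene')
c=p['color'][:,:,::-1]
cv2.imwrite('pics/s2.png',cv2.resize(c[120:300,250:450],None,fx=3,fy=3,interpolation=cv2.INTER_CUBIC))"
```

```text
t 13.77 tcp [0.504  0.143  0.2922] rpy [ 1.7999e+02  2.0000e-02 -6.0000e-02] open 0.0338 F [-0.2  0.8 -0.7]
shift [ 0.0025 -0.0013  0.1934] turn(world yaw) share 0.001 |mm| 155
```

View pics/s2.png

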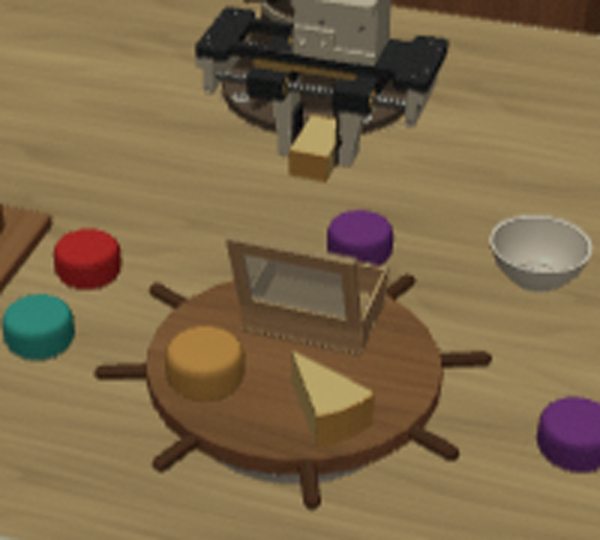

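The block is held level above the box, and the lid leans away from it. I'll lower it slowly, open the fingers slightly and retreat.

{"api": "send_rows", "payload": {"deltas": [[[0.0025,-0.001,0.025],0],[[0.0025,-0.001,0.06],0],[[0.0025,-0.001,0.095],0],[[0.0025,-0.001,0.125],0],[[0.0025,-0.001,0.15],0]]}}

```text
clock: 14.23
tool_pos: [0.5056, 0.1437, 0.1708]
orientation: [180.0, 0.1, -0.1]
force: [0.3, 0.3, -0.4]
opening: 0.0342
gripper_force: 29.9
```

{"api": "send_rows", "payload": {"deltas": [[[0,0,0.015],0],[[0,0,0.028],0],[[0,0,0.037],0],[[0,0,0.042],0],[[0,0,0.0435],0]]}}

```text
clock: 14.65
tool_pos: [0.5061, 0.1445, 0.1373]
orientation: [180.0, 0.0, -0.0]
force: [-0.1, -0.0, 0.5]
opening: 0.0337
gripper_force: 29.9
```

{"api": "send_rows", "payload": {"deltas": [[[0,0,0],0],[[0,0,0],0],[[0,0,0],0],[[0,0,0],0],[[0,0,0],0]]}}

```text
clock: 15.07
tool_pos: [0.5061, 0.1448, 0.138]
orientation: [-180.0, -0.0, 0.0]
force: [0.6, 0.5, -0.9]
opening: 0.0339
gripper_force: 29.9
```

{"api": "send_rows", "payload": {"deltas": [[[0,0,0.001],0],[[0,0,0.0015],0],[[0,0,0.0015],0],[[0,0,0.0015],0],[[0,0,0.0015],0]]}}

```text
clock: 15.48
tool_pos: [0.5061, 0.1447, 0.1367]
orientation: [-180.0, -0.0, -0.0]
force: [-1.7, -0.2, 3.4]
opening: 0.0336
gripper_force: 29.9
```

{"api": "send_rows", "payload": {"deltas": [[[0,0,0],0],[[0,0,0],0],[[0,0,0],0],[[0,0,0],0],[[0,0,0],0]], "gripper": 0.5}}

```text
clock: 15.9
tool_pos: [0.506, 0.1446, 0.1363]
orientation: [180.0, 0.0, -0.0]
force: [0.4, -0.0, -0.9]
opening: 0.044
gripper_force: 0.0
```

{"api": "send_rows", "payload": {"deltas": [[[0,0,0],0],[[0,0,0],0],[[0,0,-0.01],0],[[0,0,-0.03],0],[[0,0,-0.06],0]]}}

```text
clock: 16.32
tool_pos: [0.505, 0.144, 0.1837]
orientation: [179.9, 0.2, -0.0]
force: [0.3, 0.6, -1.0]
opening: 0.0438
gripper_force: 0.0
```

{"api": "send_rows", "payload": {"deltas": [[[0,0,-0.04],0],[[0,0,-0.08],0],[[0,0,-0.11],0],[[0,0,-0.13],0],[[0,0,-0.14],0]], "gripper": 0}}

```text
clock: 16.73
tool_pos: [0.5067, 0.1449, 0.2999]
orientation: [-179.9, -0.2, 0.0]
force: [-0.4, -0.3, 0.2]
opening: 0.0162
gripper_force: 0.0
```

```bash
python3 - <<'E'
from h import *
plan(.66,.144,.30,0)
w=ctrl.snapshot("wrist"); p=ctrl.snapshot("top"); s=ctrl.snapshot("scene")
im=np.zeros((480,800,3),np.uint8)
im[:300,:480]=cv2.resize(w["color"][:,:,::-1],(480,300))
im[:320,480:]=cv2.resize(s["color"][150:350,250:450,::-1],(320,320),interpolation=cv2.INTER_CUBIC)
cv2.imwrite("pics/w2.png",im)
for d in ctrl.boxes_of(w,"block_mid")[:2]: print(d["conf"],ray(w,np.array(d["xy"])*[640,400],.092))
for q,zz in((p,.18),(s,.18)):
    for d in ctrl.boxes_of(q,"lid_edge")[:2]: print(d["conf"],np.array(d["xy"])*[640,400],ray(q,np.array(d["xy"])*[640,400],zz))
    print(proj(q,[[.605,.144,.185]]))
E
```

```text
t 16.73 tcp [0.5067 0.1449 0.2999] rpy [-1.7987e+02 -2.3000e-01  1.0000e-02] open 0.0162 F [-0.4 -0.3  0.2]
shift [0.1917 0.0012 0.0006] turn(world yaw) share -0.0 |mm| 153
0.57 [0.50864594 0.14498834 0.092     ]
0.65 [270.272 172.   ] [0.57532368 0.10238842 0.18      ]
[[253.25993171 159.04382303]]
0.78 [349.824 212.68 ] [0.61719058 0.16287234 0.18      ]
[[343.9474089 206.766066 ]]
```

View pics/w2.png

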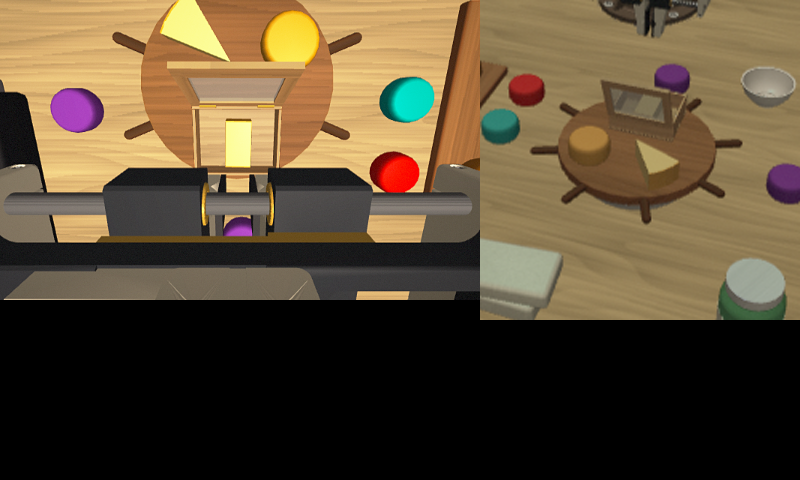

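The block lies in the box, crop position (238,143). The lid stands open at about 2 rad. Next I'll go behind it with closed fingers and sweep it shut along its arc.

{"api": "send_rows", "payload": {"deltas": [[[0.04,0.001,0],0],[[0.08,0.001,0],0],[[0.12,0.001,0],0],[[0.16,0.001,0],0],[[0.1917,0.001,0],0]]}}

```text
clock: 17.45
tool_pos: [0.6611, 0.1435, 0.2941]
orientation: [179.9, 0.1, -0.0]
force: [-0.2, 0.4, 0.2]
opening: 0.0007
gripper_force: 0.0
```

{"api": "send_rows", "payload": {"deltas": [[[0,0,0.02],0],[[0,0,0.05],0],[[0,0,0.075],0],[[0,0,0.0865],0],[[0,0,0.0865],0]]}}

```text
clock: 17.87
tool_pos: [0.6579, 0.1432, 0.2232]
orientation: [179.8, 0.3, -0.0]
force: [0.1, 0.7, 0.7]
opening: 0.0004
gripper_force: 0.0
```

{"api": "send_rows", "payload": {"deltas": [[[-0.025,0,0],0],[[-0.05,0,0],0],[[-0.063,0,0],0],[[-0.0706,0,-0.0046],0],[[-0.0781,0,-0.0085],0]]}}

```text
clock: 18.28
tool_pos: [0.597, 0.1441, 0.2354]
orientation: [-180.0, -0.1, 0.0]
force: [0.9, -0.3, -0.2]
opening: 0.0003
gripper_force: 0.4
```

```bash
python3 -c "
from h import *
plan(.5975,.144,.2376,0)"
```

```text
t 18.28 tcp [0.597  0.1441 0.2354] rpy [-1.7997e+02 -1.1000e-01  4.0000e-02] open 0.0003 F [ 0.9 -0.3 -0.2]
shift [ 0.0006  0.0002 -0.0027] turn(world yaw) share -0.0 |mm| 2
```

{"api": "send_rows", "payload": {"deltas": [[[-0.0081,0,-0.006],0],[[-0.0165,0,-0.009],0],[[-0.0251,0,-0.0105],0],[[-0.0338,0,-0.0118],0],[[-0.0513,0,-0.0115],0]]}}

```text
clock: 18.7
tool_pos: [0.5563, 0.1441, 0.2435]
orientation: [-180.0, -0.1, -0.0]
force: [1.6, 1.3, -0.4]
opening: 0.0004
gripper_force: 0.6
```

{"api": "send_rows", "payload": {"deltas": [[[-0.0173,0,0.0031],0],[[-0.0335,0,0.0094],0],[[-0.0485,0,0.0183],0],[[-0.0618,0,0.0298],0],[[-0.0729,0,0.0433],0]]}}

```text
clock: 19.12
tool_pos: [0.4968, 0.1439, 0.2089]
orientation: [-180.0, -0.1, 0.0]
force: [0.9, 1.3, -0.9]
opening: 0.0004
gripper_force: 0.5
```

{"api": "send_rows", "payload": {"deltas": [[[-0.007,0,0.012],0],[[-0.0118,0,0.0234],0],[[-0.0151,0,0.0353],0],[[-0.0165,0,0.0438],0],[[-0.0171,0,0.049],0]]}}

```text
clock: 19.53
tool_pos: [0.4837, 0.1437, 0.1694]
orientation: [179.9, 0.0, 0.0]
force: [-21.0, -0.2, 51.6]
opening: 0.0003
gripper_force: 25.8
```

```bash
python3 -c "
from h import *
plan(.4845,.144,.169,0)"
```

```text
t 19.53 tcp [0.4837 0.1437 0.1694] rpy [1.7994e+02 4.0000e-02 3.0000e-02] open 0.0003 F [-21.   -0.2  51.6]
shift [ 0.0011 -0.0004  0.0005] turn(world yaw) share -0.0 |mm| 1
```

{"api": "send_rows", "payload": {"deltas": [[[0,0,-0.005],0],[[0,0,-0.04],0],[[0,0,-0.08],0],[[0,0,-0.12],0],[[0,0,-0.15],0]]}}

```text
clock: 19.95
tool_pos: [0.4845, 0.1439, 0.2918]
orientation: [-180.0, -0.1, -0.0]
force: [-0.1, -0.2, -0.5]
opening: 0.0002
gripper_force: 0.0
```

{"api": "send_rows", "payload": {"deltas": [[[0.008,0.04,0],0],[[0.016,0.08,0],0],[[0.024,0.12,0],0],[[0.032,0.16,0],0],[[0.037,0.185,0],0]], "gripper": 0.3}}

```text
clock: 20.37
tool_pos: [0.5137, -0.0065, 0.2892]
orientation: [180.0, 0.0, -0.1]
force: [0.5, 0.1, 0.6]
opening: 0.0247
gripper_force: 0.0
```

{"api": "send_rows", "payload": {"deltas": [[[0,0,0],0.063],[[0,0,0],0.126],[[0,0,0],0.19],[[0,0,0],0.253],[[0,0,0],0.313]]}}

```text
clock: 20.78
tool_pos: [0.5137, -0.0044, 0.289]
orientation: [180.0, 0.0, -28.5]
force: [-0.8, -0.6, -0.5]
opening: 0.0265
gripper_force: 0.0
```

{"api": "send_rows", "payload": {"deltas": [[[0,0,0],0.063],[[0,0,0],0.126],[[0,0,0],0.19],[[0,0,0],0.253],[[0,0,0],0.313]]}}

```text
clock: 21.2
tool_pos: [0.5136, -0.0043, 0.289]
orientation: [180.0, 0.0, -56.6]
force: [-1.0, -0.8, -1.1]
opening: 0.0267
gripper_force: 0.0
```

{"api": "send_rows", "payload": {"deltas": [[[0,0,0],0.063],[[0,0,0],0.126],[[0,0,0],0.19],[[0,0,0],0.253],[[0,0,0],0.313]]}}

```text
clock: 21.62
tool_pos: [0.5136, -0.0042, 0.289]
orientation: [180.0, -0.0, -84.8]
force: [-0.0, -0.2, 0.2]
opening: 0.026
gripper_force: 0.0
```

{"api": "send_rows", "payload": {"deltas": [[[0,0,0],0.063],[[0,0,0],0.126],[[0,0,0],0.19],[[0,0,0],0.253],[[0,0,0],0.311]]}}

```text
clock: 22.03
tool_pos: [0.5136, -0.0042, 0.289]
orientation: [180.0, -0.0, -112.8]
force: [0.8, 0.2, 0.2]
opening: 0.0264
gripper_force: 0.0
```

```bash
python3 -c "
from h import *
plan(.5138,-.0038,.109,-112.5)
p=ctrl.snapshot('top'); s=ctrl.snapshot('scene')
im=np.zeros((540,800,3),np.uint8)
im[:480,:400]=cv2.resize(p['color'][115:259,195:315,::-1],(400,480),interpolation=cv2.INTER_CUBIC)
im[:480,400:]=cv2.resize(s['color'][165:309,285:405,::-1],(400,480),interpolation=cv2.INTER_CUBIC)
cv2.imwrite('pics/l1.png',im)"
```

```text
t 22.03 tcp [ 0.5136 -0.0042  0.289 ] rpy [ 1.7998e+02 -2.0000e-02 -1.1281e+02] open 0.0264 F [0.8 0.2 0.2]
shift [-7.00e-04 -1.00e-04  2.25e-01] turn(world yaw) share 0.003 |mm| 180
```

View pics/l1.png

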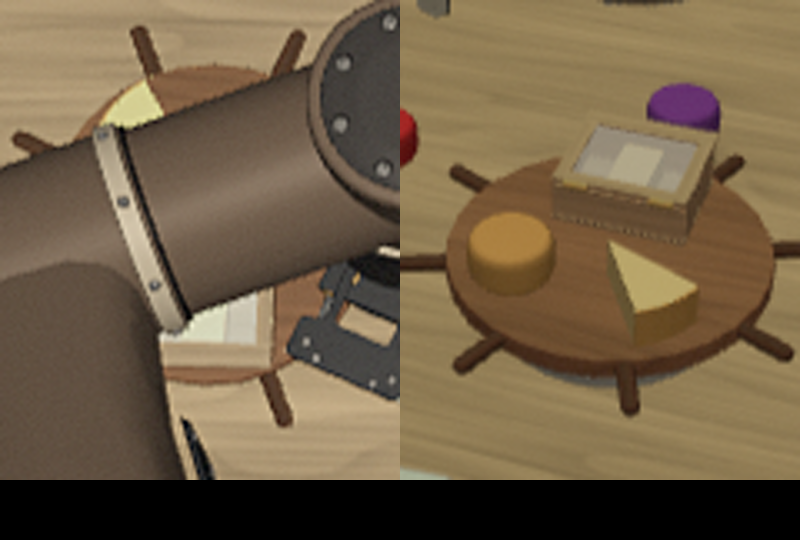

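The lid is shut, with the block visible through its panel at scene crop (635,165), and both cheeses stand. I'll straddle the peg at −112.5° and turn 180°.

{"api": "send_rows", "payload": {"deltas": [[[-0.0007,0,0.045],-0.003],[[-0.0007,0,0.09],-0.003],[[-0.0007,0,0.135],-0.003],[[-0.0007,0,0.18],-0.003],[[-0.0007,0,0.225],-0.003]]}}

```text
clock: 22.55
tool_pos: [0.5137, -0.0037, 0.108]
orientation: [-180.0, 0.0, -112.0]
force: [0.1, 1.3, -0.7]
opening: 0.0262
gripper_force: 0.0
```

{"api": "send_rows", "payload": {"deltas": [[[-0.0001,-0.007,0],-0.0222],[[-0.0008,-0.0174,0],-0.0556],[[-0.0025,-0.0313,0],-0.1],[[-0.0059,-0.0484,0],-0.1556],[[-0.0109,-0.0651,0],-0.2111]]}}

```text
clock: 22.97
tool_pos: [0.5647, -0.0158, 0.1085]
orientation: [179.8, -0.0, -92.8]
force: [-1.2, 0.6, -0.7]
opening: 0.0265
gripper_force: 0.8
```

```bash
python3 -c "
from h import *
a=np.radians(-112.5+19)
plan(.575+.16*np.cos(a),.144+.16*np.sin(a),.109,-93.5)"
```

```text
t 22.97 tcp [ 0.5647 -0.0158  0.1085] rpy [ 1.7985e+02 -4.0000e-02 -9.2800e+01] open 0.0265 F [-1.2  0.6 -0.7]
shift [-0.0002 -0.0006 -0.0007] turn(world yaw) share -0.008 |mm| 1
```

{"api": "send_rows", "payload": {"deltas": [[[-0.0008,-0.0174,0],-0.0556],[[-0.003,-0.0347,0],-0.1111],[[-0.0068,-0.0518,0],-0.1667],[[-0.0121,-0.0684,0],-0.2222],[[-0.0187,-0.0845,0],-0.2778]]}}

```text
clock: 23.38
tool_pos: [0.6335, -0.0048, 0.1085]
orientation: [179.9, 0.0, -67.8]
force: [-1.6, -1.2, -0.2]
opening: 0.0263
gripper_force: 0.9
```

{"api": "send_rows", "payload": {"deltas": [[[-0.0008,-0.0174,0],-0.0556],[[-0.003,-0.0347,0],-0.1111],[[-0.0068,-0.0518,0],-0.1667],[[-0.0121,-0.0684,0],-0.2222],[[-0.0187,-0.0845,0],-0.2778]]}}

```text
clock: 23.8
tool_pos: [0.6911, 0.0343, 0.1086]
orientation: [179.9, 0.0, -42.8]
force: [-0.3, -2.1, 0.5]
opening: 0.0266
gripper_force: 0.9
```

{"api": "send_rows", "payload": {"deltas": [[[-0.0008,-0.0174,0],-0.0556],[[-0.003,-0.0347,0],-0.1111],[[-0.0068,-0.0518,0],-0.1667],[[-0.0121,-0.0684,0],-0.2222],[[-0.0187,-0.0845,0],-0.2778]]}}

```text
clock: 24.22
tool_pos: [0.7267, 0.0941, 0.1086]
orientation: [179.9, 0.0, -17.8]
force: [0.4, -2.5, 0.0]
opening: 0.0263
gripper_force: 0.9
```

```bash
python3 -c "
from h import *
a=np.radians(-112.5+94)
plan(.575+.16*np.cos(a),.144+.16*np.sin(a),.109,-18.5)"
```

```text
t 24.22 tcp [0.7267 0.0941 0.1086] rpy [ 1.7994e+02  2.0000e-02 -1.7800e+01] open 0.0263 F [ 0.4 -2.5  0. ]
shift [ 0.0004  0.001  -0.0004] turn(world yaw) share -0.008 |mm| 1
```

{"api": "send_rows", "payload": {"deltas": [[[-0.0008,-0.0174,0],-0.0556],[[-0.003,-0.0347,0],-0.1111],[[-0.0068,-0.0518,0],-0.1667],[[-0.0121,-0.0684,0],-0.2222],[[-0.0187,-0.0845,0],-0.2778]]}}

```text
clock: 24.63
tool_pos: [0.7337, 0.1633, 0.1088]
orientation: [180.0, -0.0, 7.2]
force: [2.1, -2.4, -0.6]
opening: 0.0265
gripper_force: 0.9
```

{"api": "send_rows", "payload": {"deltas": [[[-0.0008,-0.0174,0],-0.0556],[[-0.003,-0.0347,0],-0.1111],[[-0.0068,-0.0518,0],-0.1667],[[-0.0121,-0.0684,0],-0.2222],[[-0.0187,-0.0845,0],-0.2778]]}}

```text
clock: 25.05
tool_pos: [0.7108, 0.229, 0.1089]
orientation: [180.0, -0.0, 32.2]
force: [1.6, -1.0, -1.4]
opening: 0.0263
gripper_force: 0.9
```

{"api": "send_rows", "payload": {"deltas": [[[-0.0008,-0.0174,0],-0.0556],[[-0.003,-0.0347,0],-0.1111],[[-0.0068,-0.0518,0],-0.1667],[[-0.0121,-0.0684,0],-0.2222],[[-0.0187,-0.0845,0],-0.2778]]}}

```text
clock: 25.47
tool_pos: [0.6623, 0.2788, 0.109]
orientation: [180.0, -0.0, 57.2]
force: [1.9, -0.0, -0.3]
opening: 0.0262
gripper_force: 0.9
```

{"api": "send_rows", "payload": {"deltas": [[[-0.0005,-0.014,0],-0.0444],[[-0.0019,-0.0278,0],-0.0889],[[-0.0037,-0.0382,0],-0.1222],[[-0.0049,-0.044,0],-0.141],[[-0.0049,-0.044,0],-0.141]]}}

```text
clock: 25.88
tool_pos: [0.6297, 0.2946, 0.1091]
orientation: [-180.0, 0.0, 69.7]
force: [0.1, -0.5, 0.4]
opening: 0.0263
gripper_force: 0.0
```

```bash
python3 - <<'E'
from h import *
a=np.radians(69.5)
plan(.575+.16*np.cos(a),.144+.16*np.sin(a),.109,69.5)
p=ctrl.snapshot('top')
c=p['color'][:,:,::-1]
cv2.imwrite('pics/t3.png',cv2.resize(c[105:260,175:335],None,fx=3.5,fy=3.5,interpolation=cv2.INTER_CUBIC))
E
```

```text
t 25.88 tcp [0.6297 0.2946 0.1091] rpy [-1.7998e+02  2.0000e-02  6.9690e+01] open 0.0263 F [ 0.1 -0.5  0.4]
shift [-0.0002  0.0018  0.0002] turn(world yaw) share -0.002 |mm| 1
```

View pics/t3.png

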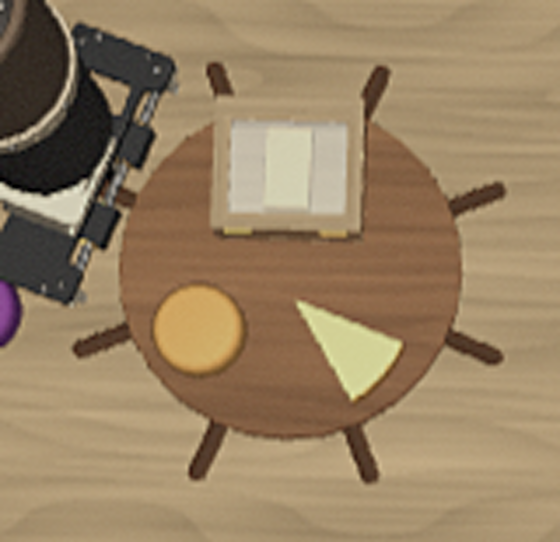

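The box faces straight away, at crop position (288,165), with the pegs exactly as they were before. The lid is shut, the block is inside and both cheeses stand. I'll lift clear and hand in.

{"api": "send_rows", "payload": {"deltas": [[[0,0.002,-0.02],0],[[0,0.002,-0.06],0],[[0,0.002,-0.1],0],[[0,0.002,-0.15],0],[[0,0.002,-0.19],0]]}}

```text
clock: 26.35
tool_pos: [0.6325, 0.293, 0.2639]
orientation: [180.0, -0.0, 69.4]
force: [1.8, -0.1, 0.3]
opening: 0.0262
gripper_force: 0.0
```

{"api": "send_rows", "payload": {"deltas": [[[0,0,-0.01],0],[[0,0,-0.01],0],[[0,0,-0.01],0],[[0,0,-0.01],0],[[0,0,-0.01],0]]}}

```text
clock: 26.77
tool_pos: [0.6315, 0.2931, 0.2676]
orientation: [-179.9, 0.1, 69.4]
force: [0.5, 0.1, -0.4]
opening: 0.0264
gripper_force: 0.0
```

```bash
python3 -c "
from h import *
print(ctrl.close_job())"
```

```text
the job is handed in; nothing more can be done
None
```

Handed in at about 27 s with no verdict returned; my last picture, before lifting the gripper clear, showed the block in the shut box, the box facing the customers, and the round cheese and wedge still on the stand.

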